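# Wind the banding turntable and set its gauge arm one hole out

## Task

Get the pottery banding station ready for the next, larger bowl size. First wind the turntable's key clockwise (it will take several part turns) until it comes up against its stop; then pull up the spring plunger on the sliding sleeve, slide the sleeve along its rail to the next hole away from the turntable, and let the pin go fully home in that hole. Finish while still holding the plunger knob with the pin home: do not let go at the end, and leave the bowls, jars and other things around undisturbed.

Things in the scene. Friction and masses are not known exactly. Their poses are not given: they have to be found in the camera images.
- station: the fixed banding station: a grey base plate 210 mm (its x) by 460 mm (its y), 12 mm thick, lying on the table; origin at the table surface, about under the plate's centre, z up. A turntable stands at its +y end, beside it a low box (top 52 mm above the table) with the winding key, and a rail with a sliding sleeve runs along y at x +30 mm
- turntable (a point): centre of the turntable's top face: a disc 166 mm across, 64 mm above the table, at x +20, y +150 mm of the station; a bowl stands on it, its rim 114 mm above the table
- rail_top (a point): middle of the top face of the fixed square aluminium rail, 22 mm wide, 107 mm above the table, at x +30, y -70 mm of the station (point axes are the station's). It runs along y for 120 mm either way between two steel posts, 109 mm high. In its top face are five square holes 11 mm wide, 12 mm deep, 40 mm apart, at y +80, +40, 0, -40, -80 mm of this point; the pin starts in the one at +40
- key_grip (a point): centre of the key's upright brass wing, 38 mm long (point x), 9 mm thick (point y), 26 mm high, its middle a round boss of the same thickness; on the key's vertical axis, 90 mm above the table, at x -55, y +45 mm of the station. The wing begins 24 mm above the box below it. Grip it across its thickness. The frame turns with the key
- key (a joint): how far the key is wound, rad: grows as it is turned clockwise seen from above; it starts somewhere from 0 to 0.8, and 3.0 is the hard stop (fully wound). It takes up to about 0.2 N m and stays where it is left. At 0 the wing lies along the station's x
- sleeve (a joint): position, m, of the sleeve (dark steel saddle on the rail, 46 mm wide, 42 mm long, with a thin steel gauge arm towards the turntable): 0 in the hole it starts in, grows as it slides away from the turntable, to the station's -y; the next hole is at 0.040. Travel -0.046 to 0.126, friction about 2 N. With the pin in a hole it cannot slide (1.5 mm play each way)
- plunger (a joint): lift of the spring plunger on the sleeve, m: 0 with the pin fully home, 0.012 where the pin's tip clears the rail, 0.020 at its upper stop. The spring pushes the pin down with 5 N when home and 8 N at the top. Let down between holes, the pin rests on the rail at about 0.012
- knob_centre (a point): centre of the round black knob on top of the plunger, 27 mm across and 21 mm high, on a 12 mm neck; it moves with plunger and sleeve and its centre is 157 mm above the table with the pin home. Below the knob is a round barrel 19 mm across, its top 135 mm above the table. The knob does not turn
- bowl: fired-clay bowl on the turntable, 110 mm across, 50 mm high; origin at the centre of its underside
- jar: small closed glaze jar on the station's base plate, 38 mm across, 48 mm high; origin at its underside
- clay_weight: steel weight on the base plate, a disc 34 mm across, 22 mm high; origin at its underside
- mug: dark mug on the left of the table, 80 mm across, 95 mm high, with a handle; origin at its underside
- can: yellow plastic bottle with a cap on the right of the table, 84 mm across, 190 mm high; origin at its underside
- cup: small open bowl on the right of the table, 90 mm across, 60 mm high; origin at its underside

How it is judged:
By the outcome, as a careful person would: the job done as asked, in the order asked, and still so for the second after the job is handed in, while the arm keeps its last pose, push and grip.
It also fails if it takes over 61 s, if anything falls off the work surface, if the arm or the gripper's body presses on something with over 40 N, if the wrist force passes 120 N, or if a joint passes its speed limit or range.

## Robot

A 6-joint arm with a two-finger parallel gripper is mounted at the origin on the work surface. World frame = base frame: x ahead of the robot, y to its left, z up, the work surface at z = 0. Lengths are in mm, angles in rad, forces in N, time in s.
With the tool pointing down it reaches from about 350 to 975 mm from the base axis. Payload 4.9 kg.
Tool frame: the origin (TCP) lies at the very end of the fingers, on their centre line; the grasp point (between the pads) lies 19 mm behind it; z points along the fingers, x is the direction in which the jaws open and shut, and the axes are right-handed (so a half turn about z gives the same grasp; the last joint's range is limited). The gripper opens to 85 mm and grips with 20 to 120 N. Pads are 22 mm wide; open, the fingers measure 114 mm over their backs; the gripper's body (76 mm by 85 mm) begins 54 mm behind the grasp point. The pads swing forward as they close: fully open they stand 13 mm farther back than shut.
Start: joints at [-1.423, 0.053, 1.613, -0, 1.476, -0.119], TCP at [164.774, -602.869, 193.704] pointing down, gripper open.
Joint ranges: [-3.01, 3.01], [-1.01, 2.22], [0.06, 2.58], [-1.02, 4.17], [0.09, 2.62], [-3.14, 3.14]. Speed limits (rad/s): [2.57, 2.57, 3.14, 3.14, 3.14, 3.14].

## Interface

Orientations are given as a unit quaternion [w, x, y, z].
In Python, from rig import env gives the robot as it stands. The module is installed in compiled form; this text tells all that it offers.
- The arm moves only by the shell command python3 -m pendant 'ROWS' [FORCE]. ROWS is JSON, one flat list of numbers, 7 for each row, row after row: the turn, a rotation vector about the tool's x, y, z in rad, then the shift along the tool's x, y, z in cm, then the finger opening in cm, from 0 to 8.54. In form: [ax, ay, az, x, y, z, jaw, ax, ay, az, x, y, z, jaw, ...]. A call has 1 to 20 rows; each row is the pose to reach, as a shift and turn from the pose commanded when the call began, along the tool's axes at that moment; what a row does not reach only later rows make up. A row lasts 1/12 s, in which the tool goes at most 41.7 mm and 7.16 degrees, less where a joint would pass 70% of its speed; a pose out of reach is approached as far as the arm can. A call with a gripper value outside its range is refused whole. The fingers move at their own pace and stop on an object; FORCE is the grip in N (left out, the last holds). Time passes only in rows, so rows that repeat a pose let the fingers close. It gives the time, the measured TCP pose, the force and the opening at its end, in the units of the state.
- env.read_state(): the state, without advancing time (a new reading comes with each control period).
- env.grab_frame(name): name is "side" or "top" or "wrist"; returns a dict with "pixels" (420x560x3 uint8, red, green, blue), "fovy" (degrees; the focal length in pixels is half the picture's height over the tangent of half this angle, whatever the lens; pixels are square), "cx", "cy" (the principal point, pixels), "rvec" (rotation vector, rad) and "tvec" (3), from world to camera coordinates, as OpenCV has them. Camera axes: x right, y down, z forward; pixel columns grow to the right and rows downward; lengths in mm; the calibration is good to about 2 mm. A picture is of the moment at which its call begins. There is no depth.
- env.job_done(): hands the job in, once; it reports no verdict.
The state is a dict: "t": time; "joint_positions": joint angles; "qvel": joint speeds; "effort": joint torques, N m; "tool_pos": TCP position; "eef_rot": TCP orientation; "wrist_force": force on the tool from outside, world axes, zero at the start; "torque": the same for the moment, N m; "finger_gap": finger opening in mm.
Only numpy, scipy, OpenCV 4.12 (cv2) and the standard library are available. Lean on these libraries where they do the work, as an engineer would, in place of code of your own. Each camera call takes 0.05 s, during which the arm holds its last target. There are 200 camera calls.

## Working session

There is one attempt and no reset: what is moved stays moved. The work goes in short steps, Python scripts to look and compute and a shell command to move; the robot and the scene stay as the last step left them, time stands still between calls to the robot, and variables do not carry over. Pictures are saved under pics/ and viewed, about 8 in all and at most 12, crops included, and the job is handed in when it is done.

```bash
mkdir -p pics
cat > h.py <<'E'
import numpy as np,cv2
from rig import env
from scipy.spatial.transform import Rotation as R
def cam(n,f=None):
    f=f or env.grab_frame(n); fl=210/np.tan(np.radians(f["fovy"])/2)
    K=np.array([[fl,0,f["cx"]],[0,fl,f["cy"]],[0,0,1.]])
    return f,K,np.array(f["rvec"],float).reshape(3),np.array(f["tvec"],float).reshape(3)
def proj(P,K,r,t): return cv2.projectPoints(np.array(P,float).reshape(-1,3),r,t,K,None)[0].reshape(-1,2)
def atz(uv,z,K,r,t):
    M=R.from_rotvec(r).as_matrix(); d=M.T@np.linalg.inv(K)@np.array([*uv,1.]); c=-M.T@t
    return c+d*(z-c[2])/d[2]
def save(f,name,box=None,s=1):
    p=f["pixels"]
    if box: p=p[box[1]:box[3],box[0]:box[2]]
    p=cv2.resize(p,None,fx=s,fy=s,interpolation=cv2.INTER_CUBIC)
    cv2.imwrite("pics/"+name,p[:,:,::-1])
E
python3 - <<'E'
from h import *
import pickle
D={}
for n in("top","side"):
    f,K,r,t=cam(n); save(f,n+"0.png",s=1.4); D[n]=(f,K,r,t); print(n,K[0,0],f["cx"],f["cy"],-R.from_rotvec(r).as_matrix().T@t)
pickle.dump(D,open("d0.pkl","wb")); print(env.read_state())
E
```

```text
top 479.7119656545611 275.37484900018484 201.09564947233534 [ 212.97378542    1.69835587 1637.40975695]
side 484.6431544101366 282.28124568522446 204.67862085111264 [   66.24138657 -1129.13489294   858.6201028 ]
{'t': 0.1, 'joint_positions': array([-1.42296842e+00,  5.33460626e-02,  1.61419046e+00, -1.90389795e-05,
        1.47601110e+00, -1.18990832e-01]), 'qvel': array([-3.84250296e-04, -1.60491027e-03, -7.07436866e-05, -1.89993486e-03,
       -6.50825037e-04,  1.07025532e-03]), 'effort': array([ 1.62733968e-04, -3.94902098e+01, -3.71363139e+01, -5.46959120e-05,
        3.93737151e-03, -8.18866511e-06]), 'tool_pos': array([ 164.69296024, -602.23144751,  192.53163136]), 'eef_rot': array([-6.74350515e-04,  7.94878808e-01, -6.06767439e-01, -7.07681076e-04]), 'wrist_force': array([0.43294811, 0.44770306, 0.17740346]), 'torque': array([ 0.00435897, -0.00224532,  0.02784857]), 'finger_gap': 85.5710300513999}
```

View pics/top0.png

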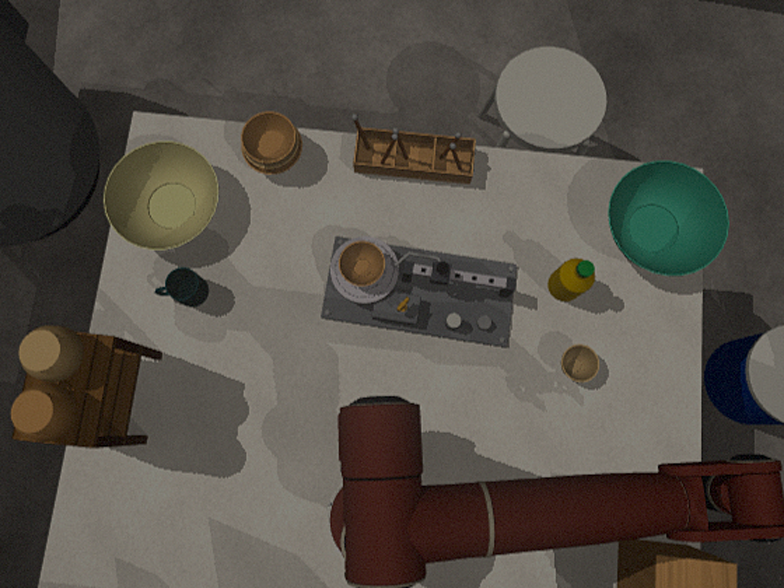

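View pics/side0.png

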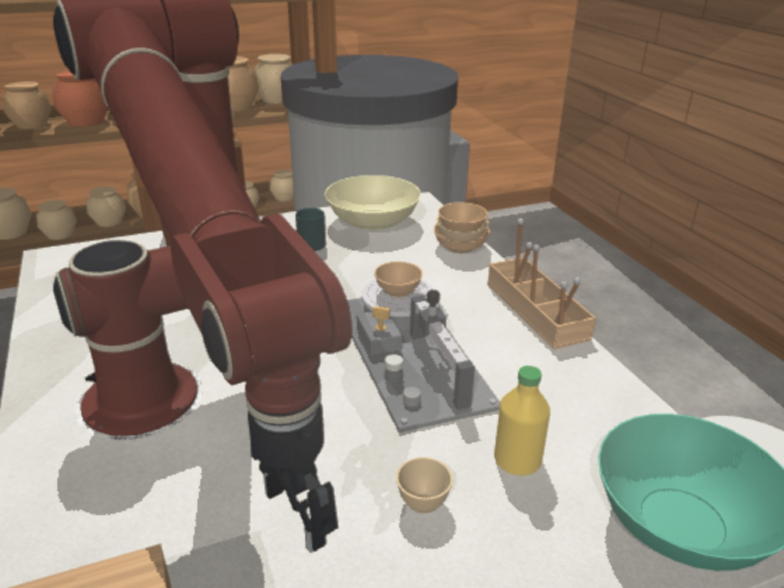

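The top view shows the station at about (335–518, 237–347), with the key at (403,304) and the knob at (443,266). The side view shows the knob at (433,297) and the key at (381,315). I'll fit the station pose to these points.

```bash
cat > fit.py <<'E'
from h import *
import pickle
from scipy.optimize import least_squares
D=pickle.load(open("d0.pkl","rb"))
obs=[("top",(105,230,12),(336,237)),("top",(105,-230,12),(518,264)),("top",(-105,-230,12),(511,347)),("top",(-105,230,12),(322,319)),
("top",(30,-30,165),(443,266)),("side",(30,-30,157),(433,297)),("side",(105,-230,12),(497,402)),("side",(-105,-230,12),(404,428))]
def S(p,P):
    c,s=np.cos(p[2]),np.sin(p[2]);P=np.array(P,float).reshape(-1,3)
    return np.c_[p[0]+c*P[:,0]-s*P[:,1],p[1]+s*P[:,0]+c*P[:,1],P[:,2]]
def res(p): return np.concatenate([proj(S(p,P),*D[n][1:])[0]-np.array(u)/1.4 for n,P,u in obs])
o=least_squares(res,[500,0,0],loss="soft_l1"); 
if __name__=="__main__":
    print(o.x); print(res(o.x).reshape(-1,2).round(1))
    for k,P in dict(key=(-55,45,90),knob=(30,-30,157),tt=(20,150,64)).items(): print(k,S(o.x,P).round(1))
    a=D["top"][0];save(a,"topc.png",(220,155,380,260),5)
E
python3 fit.py
```

```text
[ 5.45298462e+02 -5.57938332e+01 -3.63064437e-02]
[[ 0.1 -0. ]
 [ 0.4 -1.1]
 [-0.9 -0.9]
 [ 0.4 -0. ]
 [-2.   0.1]
 [-1.1 -1. ]
 [ 5.7  3.1]
 [-2.   2.2]]
key [[492.   -8.8  90. ]]
knob [[574.2 -86.9 157. ]]
tt [[570.7  93.4  64. ]]
```

View pics/topc.png

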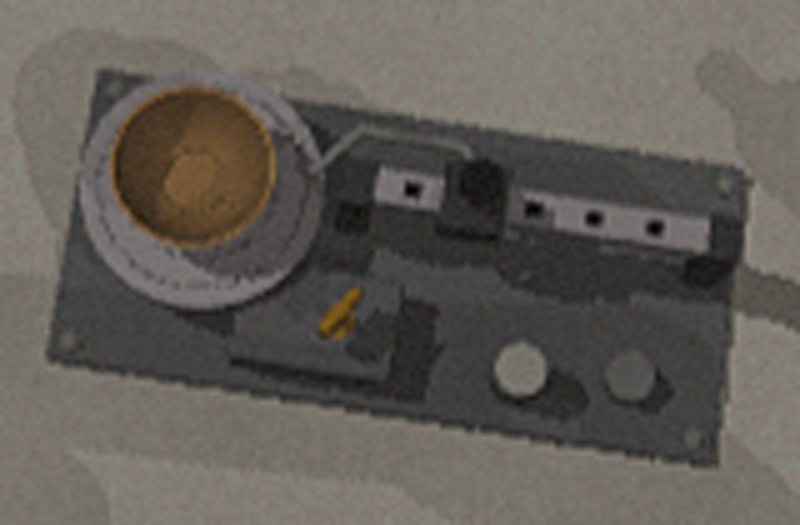

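The crop shows the rail holes at (413,190), (535,209), (594,218) and (655,228), the knob at (483,180), and the key wing running from (322,332) to (357,290). The side residuals are large, so I need a closer look at the side view.

Run:
```python
from h import *
import pickle
D=pickle.load(open("d0.pkl","rb")); save(D["side"][0],"sidec.png",(235,180,365,310),4.6)
```

```text
(no output)
```

View pics/sidec.png

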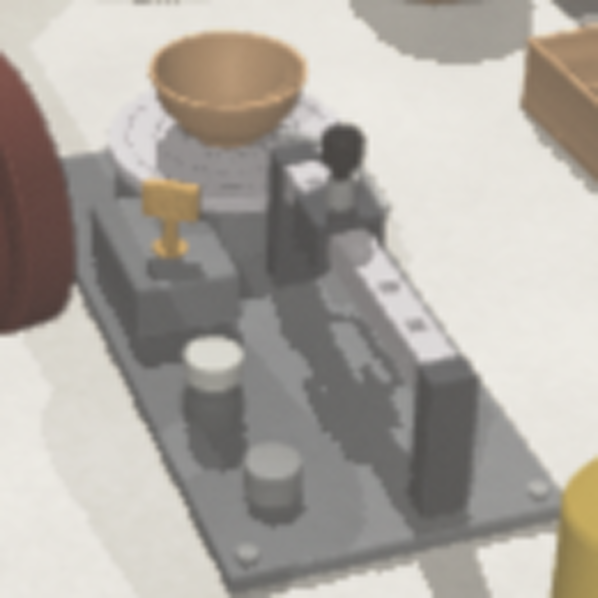

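```bash
python3 - <<'E'
s=open("fit.py").read()
i=s.index("obs=[");j=s.index("def S")
s=s[:i]+'''T=lambda x,y:((220+x/5)*1.4,(155+y/5)*1.4)
Q=lambda x,y:((235+x/4.6)*1.4,(180+y/4.6)*1.4)
obs=[("top",(105,230,12),T(98,70)),("top",(105,-230,12),T(748,168)),("top",(-105,-230,12),T(718,465)),("top",(-105,230,12),T(48,360)),
("top",(30,10,107),T(413,190)),("top",(30,-70,107),T(535,209)),("top",(30,-110,107),T(594,218)),("top",(30,-150,107),T(655,228)),("top",(30,-30,163),T(483,180)),("top",(-55,45,95),T(340,312)),
("side",(30,-30,157),Q(342,150)),("side",(-55,45,90),Q(171,201)),("side",(30,-110,107),Q(389,286)),("side",(30,-150,107),Q(416,325)),("side",(-105,-230,12),Q(232,575))]
'''+s[j:]
s=s.replace("a=D[",'''M=dict(key=S(o.x,(-55,45,90)))
    t=D["top"][1:];a,b=atz((220+322/5,155+332/5),101,*t),atz((220+357/5,155+290/5),101,*t);print("wing",a,b,np.arctan2(*(b-a)[1::-1]))
    a=D[''')
open("fit.py","w").write(s)
E
python3 fit.py
```

```text
[ 5.45069739e+02 -5.98737504e+01 -5.01184706e-02]
[[ 2.2 -0.3]
 [ 2.3  0. ]
 [ 1.2  0. ]
 [ 1.7  0. ]
 [-0.4 -0.4]
 [-0.6 -0.4]
 [-0.3 -0.4]
 [-0.3 -0.5]
 [-0.9 -0.4]
 [-0.4 -0.5]
 [-0.7 -0.6]
 [-1.  -0.3]
 [-0.8  0.3]
 [-0.8  0.1]
 [ 0.3  3.9]]
key [[492.4 -12.2  90. ]]
knob [[573.5 -91.3 157. ]]
tt [[572.6  88.9  64. ]]
wing [475.40794472  -3.26797425 101.        ] [505.43004605 -23.10015142 101.        ] -0.5837810268843975
```

```bash
cat > plan.py <<'E'
# plan.py x y z yaw : row for a tool-down pose, relative to the last commanded pose (then taken as commanded)
import sys,json,os
from h import *
def rot(y): return R.from_euler("z",y)*R.from_euler("x",np.pi)
if not os.path.exists("cmd.json"): p,q=[164.774,-602.869,193.704],R.from_quat(np.roll(env.read_state()["eef_rot"],-1)).as_quat().tolist()
else: p,q=json.load(open("cmd.json"))
x=[float(v) for v in sys.argv[1:5]]
r0=R.from_quat(q);r1=rot(x[3])
print("turn",(r0.inv()*r1).as_rotvec().round(3),"shift cm",(r0.inv().apply(np.array(x[:3])-p)/10).round(2))
json.dump([x[:3],r1.as_quat().tolist()],open("cmd.json","w"))
E
python3 plan.py 492 -12 230 0.987
```

```text
turn [-2.000e-03  1.000e-03 -2.291e+00] shift cm [-48.38 -47.14  -3.53]
```

```bash
python3 -m pendant '[0,0,-1,-20,-20,-3.5,6, 0,0,-1,-20,-20,-3.5,6, 0,0,-1,-20,-20,-3.5,6, 0,0,-1,-20,-20,-3.5,6, 0,0,-1,-20,-20,-3.5,6, 0,0,-1,-20,-20,-3.5,6, 0,0,-1,-20,-20,-3.5,6, 0,0,-2.291,-48.38,-47.14,-3.53,4, 0,0,-2.291,-48.38,-47.14,-3.53,4, 0,0,-2.291,-48.38,-47.14,-3.53,4, 0,0,-2.291,-48.38,-47.14,-3.53,4, 0,0,-2.291,-48.38,-47.14,-3.53,4, 0,0,-2.291,-48.38,-47.14,-3.53,4, 0,0,-2.291,-48.38,-47.14,-3.53,4, 0,0,-2.291,-48.38,-47.14,-3.53,4, 0,0,-2.291,-48.38,-47.14,-3.53,4, 0,0,-2.291,-48.38,-47.14,-3.53,4, 0,0,-2.291,-48.38,-47.14,-3.53,4, 0,0,-2.291,-48.38,-47.14,-3.53,4, 0,0,-2.291,-48.38,-47.14,-3.53,4]' 60
python3 - <<'E'
from h import *
f,K,r,t=cam("wrist"); save(f,"w1.png"); s=env.read_state(); print(s["joint_positions"].round(3),s["tool_pos"].round(1),s["eef_rot"].round(4))
print(K,-R.from_rotvec(r).as_matrix().T@t)
import pickle;pickle.dump((f,K,r,t),open("w1.pkl","wb"))
E
```

```text
t: 1.77
tool_pos: [491.7, -11.2, 228.3]
eef_rot: [-0.0, 0.88, 0.475, -0.001]
wrist_force: [0.4, -0.3, -0.1]
finger_gap: 40.1
[-0.175 -0.292  1.871 -0.     1.563 -1.161] [491.7 -11.6 228.4] [-3.000e-04  8.808e-01  4.735e-01 -4.000e-04]
[[296.93800243   0.         283.32864817]
 [  0.         296.93800243 213.07324247]
 [  0.           0.           1.        ]] [422.93702511  33.6451556  408.88932101]
```

View pics/w1.png

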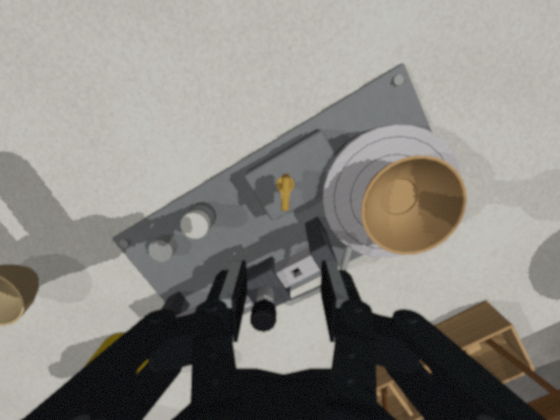

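The wrist view shows the wing running from (286,176) to (286,209), close to perpendicular to the jaw axis. The +80 rail hole is at (296,272) and the knob at (263,316). I'll zoom in to refine.

Run:
```python
from h import *
import pickle
f,K,r,t=pickle.load(open("w1.pkl","rb")); save(f,"w1c.png",(225,120,365,225),5.5)
from fit import S,o
for n,P in dict(key=(-55,45,103),keyb=(-55,45,77),hole=(30,10,107),knob=(30,-30,157)).items(): print(n,proj(S(o.x,P),K,r,t).round(1))
print("hole",atz((296,272),107,K,r,t),S(o.x,(30,10,107)))
print("knob",atz((263,316),157,K,r,t),S(o.x,(30,-30,157)))
```

```text
key [[283.1 194.3]]
keyb [[283.1 188.4]]
hole [[294.4 271.6]]
knob [[261.9 314.4]]
hole [576.98733475 -50.06946608 107.        ] [[575.53304388 -51.38923186 107.        ]]
knob [575.74698571 -91.49595248 157.        ] [[573.52914422 -91.33900516 157.        ]]
```

View pics/w1c.png

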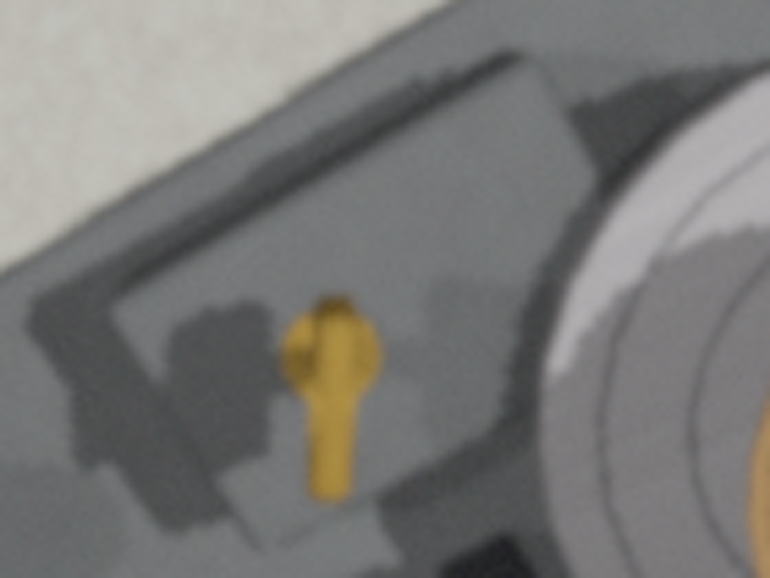

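Run:
```python
from h import *
import pickle
f,K,r,t=pickle.load(open("w1.pkl","rb"))
a,b=[atz((225+x/5.5,120+y/5.5),103,K,r,t) for x,y in((338,318),(330,498))]
print(a,b,np.linalg.norm(b-a),(a+b)/2,np.arctan2(*(b-a)[1::-1]))
c=atz((225+333/5.5,120+357/5.5),52,K,r,t);print("collar",c)
```

```text
[479.42417813   0.57330882 103.        ] [508.75175735 -20.46934617 103.        ] 36.09570932258975 [494.08796774  -9.94801868 103.        ] -0.6223772616118575
collar [495.64269342 -10.71859165  52.        ]
```

```bash
python3 plan.py 494.5 -11 75 0.967
```

```text
turn [-0.   -0.    0.02] shift cm [ 0.22  0.15 15.5 ]
```

```bash
python3 -m pendant '[0,0,0.02,0.22,0.15,3,4, 0,0,0.02,0.22,0.15,6,4, 0,0,0.02,0.22,0.15,9,4, 0,0,0.02,0.22,0.15,12,4, 0,0,0.02,0.22,0.15,14,4, 0,0,0.02,0.22,0.15,15,4, 0,0,0.02,0.22,0.15,15.5,4, 0,0,0.02,0.22,0.15,15.5,4]' 40; python3 -m pendant '[0,0,0,0,0,0,2.5, 0,0,0,0,0,0,2,0,0,0,0,0,0,1.5, 0,0,0,0,0,0,1,0,0,0,0,0,0,0.5, 0,0,0,0,0,0,0.5,0,0,0,0,0,0,0.5,0,0,0,0,0,0,0.5,0,0,0,0,0,0,0.5]' 40; python3 -c "
from h import *
s=env.read_state();print(s['torque'],s['joint_positions'])"
```

```text
t: 2.48
tool_pos: [494.0, -11.1, 73.5]
eef_rot: [-0.0, 0.886, 0.464, -0.001]
wrist_force: [0.4, -0.4, 0.1]
finger_gap: 40.1
t: 3.23
tool_pos: [494.3, -10.9, 74.0]
eef_rot: [-0.0, 0.885, 0.465, -0.0]
wrist_force: [-0.2, -0.3, -0.5]
finger_gap: 5.0
[-0.03391207 -0.01183779 -0.03426613] [-1.72625912e-01 -1.58362410e-01  2.02258024e+00  1.12469271e-05
  1.27752872e+00 -1.13964968e+00]
```

```bash
python3 -c "
from h import *
f,K,r,t=cam('wrist');save(f,'w2.png',(180,130,400,300),3.5)
print(env.read_state()['finger_gap'],proj([494.3,-10.9,74],K,r,t))"
```

```text
4.855605009135037 [[283.58434695 242.25689342]]
```

View pics/w2.png

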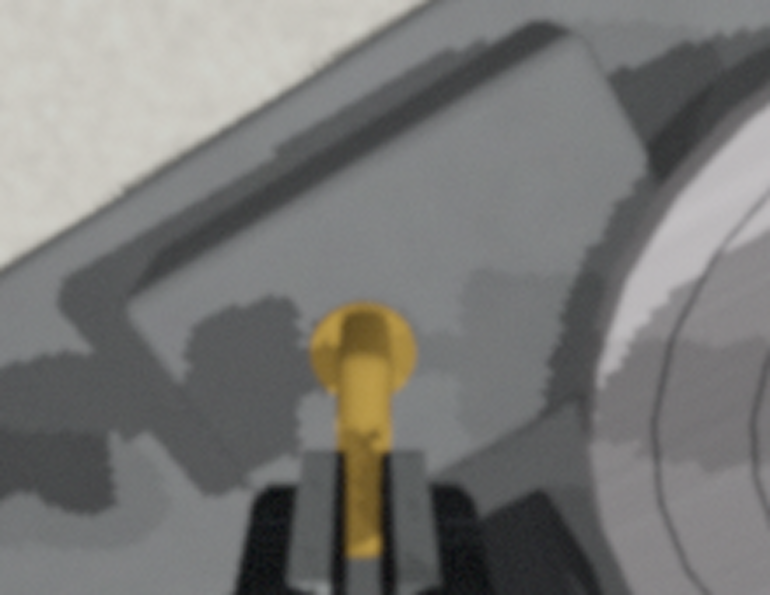

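The wing sits between the pads, but they look high or off-centre on it and the gap hasn't closed on anything. I'll check the geometry numerically and close further.

```bash
python3 -m pendant '[0,0,0,0,0,0,0, 0,0,0,0,0,0,0,0,0,0,0,0,0,0, 0,0,0,0,0,0,0]' 40
python3 - <<'E'
from h import *
f,K,r,t=cam('wrist');s=env.read_state()
Rt=R.from_quat(np.roll(s["eef_rot"],-1));p=s["tool_pos"];print(s["finger_gap"],s["torque"].round(3))
M=R.from_rotvec(r).as_matrix();print("cam in tool",Rt.inv().apply(-M.T@t-p),"axis",Rt.inv().apply(M[2]))
for y in(-11,0,11):
  print(y,[proj(p+Rt.apply([0,y,z]),K,r,t)[0].round(0).tolist() for z in(0,-10,-19,-30)])
E
```

```text
t: 3.62
tool_pos: [494.4, -10.9, 74.0]
eef_rot: [-0.0, 0.885, 0.465, -0.0]
wrist_force: [-0.0, -0.1, -0.6]
finger_gap: -0.2
0.09179676021781213 [-0.041 -0.043 -0.018]
cam in tool [  -0.39200818  -82.33296835 -180.48015446] axis [0.00095925 0.32392505 0.94608226]
-11 [[284.0, 227.0], [284.0, 233.0], [284.0, 239.0], [284.0, 247.0]]
0 [[284.0, 242.0], [284.0, 249.0], [284.0, 255.0], [284.0, 264.0]]
11 [[284.0, 257.0], [284.0, 264.0], [284.0, 271.0], [284.0, 281.0]]
```

The fingers closed to 0, so the wing isn't between them. A side view will show why.

```bash
python3 -c "
from h import *
f,K,r,t=cam('side');g=cam('wrist')[0]
a=cv2.resize(f['pixels'][170:270,220:350],None,fx=4,fy=4,interpolation=2);b=cv2.resize(g['pixels'][180:330,220:350],None,fx=2.66,fy=2.66,interpolation=2)
h=min(len(a),len(b));f={'pixels':np.hstack([a[:h],b[:h,:270]])};save(f,'s2.png');print(f['pixels'].shape)
s=env.read_state();print(proj(s['tool_pos'],K,r,t))"
```

```text
(399, 790, 3)
[[271.67144377 227.56821347]]
```

View pics/s2.png

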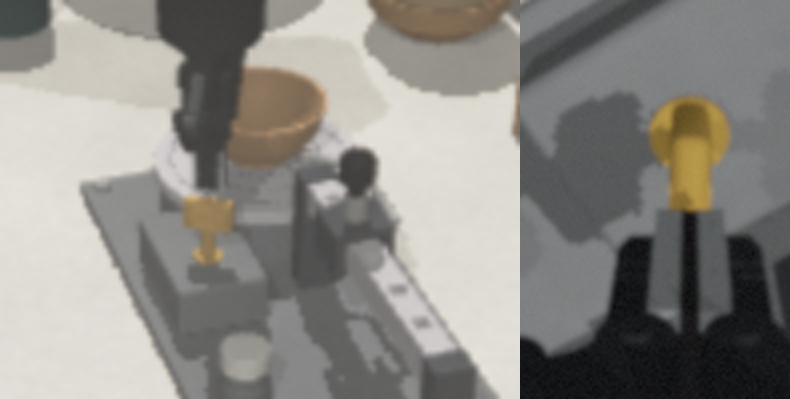

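The fingertips appear to sit at the wing's top edge, roughly 30–40 mm higher than the reported TCP implies, in both views. I'll open and lower in guarded steps. A 14 mm drop is safe on either reading.

```bash
python3 -m pendant '[0,0,0,0,0,0,2, 0,0,0,0,0,0,3,0,0,0,0,0,0,3, 0,0,0,0,0,0,3, 0,0,0,0,0,0.7,3, 0,0,0,0,0,1.4,3,0,0,0,0,0,1.4,3]' 40;python3 -m pendant '[0,0,0,0,0,0,1,0,0,0,0,0,0,0,0,0,0,0,0,0,0,0,0,0,0,0,0,0, 0,0,0,0,0,0,0,0,0,0,0,0,0,0,0,0,0,0,0,0,0, 0,0,0,0,0,0,0]'; python3 -c "
from h import *
f,K,r,t=cam('side');g=cam('wrist')[0]
a=cv2.resize(f['pixels'][170:270,220:350],None,fx=4,fy=4,interpolation=2);b=cv2.resize(g['pixels'][180:330,220:350],None,fx=2.66,fy=2.66,interpolation=2)
save({'pixels':np.hstack([a[:399],b[:399,:270]])},'s3.png')"
```

```text
t: 4.35
tool_pos: [492.9, -10.6, 57.8]
eef_rot: [-0.001, 0.885, 0.465, -0.001]
wrist_force: [-0.7, 0.2, 0.2]
finger_gap: 29.9
t: 5.02
tool_pos: [494.1, -10.8, 59.7]
eef_rot: [-0.0, 0.885, 0.465, -0.0]
wrist_force: [0.1, 0.1, -2.7]
finger_gap: 7.1
```

Now it catches at 7 mm, so the tips really do sit about 30–40 mm above the reported TCP. I'll go 16 mm lower.

```bash
python3 -m pendant '[0,0,0,0,0,0,2, 0,0,0,0,0,0,3,0,0,0,0,0,0,3, 0,0,0,0,0,0,3, 0,0,0,0,0,0.8,3, 0,0,0,0,0,1.6,3,0,0,0,0,0,1.6,3]' 40;python3 -m pendant '[0,0,0,0,0,0,1,0,0,0,0,0,0,0,0,0,0,0,0,0,0,0,0,0,0,0,0,0, 0,0,0,0,0,0,0,0,0,0,0,0,0,0,0,0,0,0,0,0,0, 0,0,0,0,0,0,0]' 60; python3 -c "
from h import *
f,K,r,t=cam('side');g=cam('wrist')[0]
a=cv2.resize(f['pixels'][170:270,220:350],None,fx=4,fy=4,interpolation=2);b=cv2.resize(g['pixels'][180:330,220:350],None,fx=2.66,fy=2.66,interpolation=2)
save({'pixels':np.hstack([a[:399],b[:399,:270]])},'s4.png')"
```

```text
t: 5.7
tool_pos: [492.8, -10.6, 41.7]
eef_rot: [-0.001, 0.885, 0.465, -0.001]
wrist_force: [-0.5, -0.5, -0.3]
finger_gap: 30.5
t: 6.37
tool_pos: [494.1, -10.8, 43.7]
eef_rot: [-0.0, 0.885, 0.465, -0.0]
wrist_force: [0.3, 0.0, -4.2]
finger_gap: 7.6
```

View pics/s4.png

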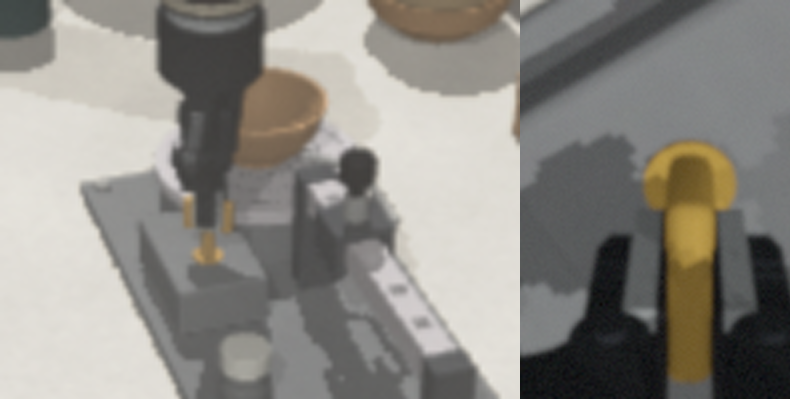

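It's now gripped: the wing is between the pads, centred, with the tips near the wing's bottom. Next I wind 2.0 rad in 0.1 rad steps.

```bash
python3 -m pendant '[0,0,0.1,0,0,0,0, 0,0,0.2,0,0,0,0, 0,0,0.3,0,0,0,0, 0,0,0.4,0,0,0,0, 0,0,0.5,0,0,0,0, 0,0,0.6,0,0,0,0, 0,0,0.7,0,0,0,0, 0,0,0.8,0,0,0,0, 0,0,0.9,0,0,0,0, 0,0,1.0,0,0,0,0]' 60;  python3 -m pendant '[0,0,0.1,0,0,0,0, 0,0,0.2,0,0,0,0, 0,0,0.3,0,0,0,0, 0,0,0.4,0,0,0,0, 0,0,0.5,0,0,0,0, 0,0,0.6,0,0,0,0, 0,0,0.7,0,0,0,0, 0,0,0.8,0,0,0,0, 0,0,0.9,0,0,0,0, 0,0,1.0,0,0,0,0]' 60; python3 -c "
from h import *
s=env.read_state();print(s['torque'],s['joint_positions'],R.from_quat(np.roll(s['eef_rot'],-1)).as_euler('ZYX'))"
```

```text
t: 7.3
tool_pos: [493.1, -11.3, 43.7]
eef_rot: [0.0, 1.0, -0.018, -0.002]
wrist_force: [-4.0, -2.1, -0.7]
finger_gap: 7.7
t: 8.13
tool_pos: [492.1, -10.7, 43.6]
eef_rot: [0.001, 0.869, -0.495, -0.003]
wrist_force: [-7.6, 0.9, 1.2]
finger_gap: 7.6
[0.20956188 1.14681642 0.2389958 ] [-1.72563557e-01 -1.19246184e-01  2.04303099e+00 -8.19670974e-04
  1.22355692e+00  8.64485281e-01] [-1.03677535  0.00314626  3.13671969]
```

```bash
python3 -m pendant '[0,0,0.08,0,0,0,0, 0,0,0.16,0,0,0,0, 0,0,0.24,0,0,0,0, 0,0,0.32,0,0,0,0,0,0,0.36,0,0,0,0]'; P="python3 -c \"
from h import *
s=env.read_state();print(s['torque'],R.from_quat(np.roll(s['eef_rot'],-1)).as_euler('ZYX'))\""; eval "$P"; python3 -m pendant '[0,0,0.03,0,0,0,0, 0,0,0.05,0,0,0,0]';eval "$P"; python3 -m pendant '[0,0,0.02,0,0,0,0, 0,0,0.04,0,0,0,0]';eval "$P"
```

```text
t: 8.55
tool_pos: [492.0, -10.3, 43.6]
eef_rot: [0.002, 0.766, -0.642, -0.003]
wrist_force: [-8.8, 2.6, 1.8]
finger_gap: 7.4
[0.33331254 1.20414417 0.24037286] [-1.39519384e+00  2.09409284e-03  3.13568028e+00]
t: 8.72
tool_pos: [492.0, -10.3, 43.6]
eef_rot: [0.002, 0.751, -0.661, -0.003]
wrist_force: [-9.1, 2.1, 3.5]
finger_gap: 7.7
[0.39237675 1.18707467 0.15790137] [-1.44322937e+00  1.85510576e-03  3.13567338e+00]
t: 8.88
tool_pos: [492.0, -10.2, 43.7]
eef_rot: [0.002, 0.738, -0.675, -0.003]
wrist_force: [-8.3, 2.2, 2.8]
finger_gap: 7.7
[0.41075796 1.22700605 0.15440405] [-1.48284621e+00  1.72367375e-03  3.13562898e+00]
```

```bash
P="python3 -c \"
from h import *
s=env.read_state();print(s['torque'],R.from_quat(np.roll(s['eef_rot'],-1)).as_euler('ZYX')[0])\""; python3 -m pendant '[0,0,0.02,0,0,0,0, 0,0,0.03,0,0,0,0]'|tail -2;eval "$P"; python3 -m pendant '[0,0,0.02,0,0,0,0, 0,0,0.03,0,0,0,0]'|tail -2;eval "$P"; python3 -m pendant '[0,0,0.02,0,0,0,0, 0,0,0.03,0,0,0,0]'|tail -2;eval "$P"
```

```text
wrist_force: [-8.5, 2.6, 3.2]
finger_gap: 7.4
[0.46365793 1.25947253 0.42815335] -1.5120659373846932
wrist_force: [-9.1, 2.8, 2.3]
finger_gap: 7.7
[0.44868343 1.21535116 0.64863731] -1.5412563345698191
wrist_force: [-8.3, 2.1, 1.3]
finger_gap: 7.7
[0.46412769 1.21773618 0.8268321 ] -1.5705518216698289
```

The torque climbs steeply past a total turn of about 2.45 rad, which is where I predicted 3.0, so it's on the stop. Next: release, lift, and check the wing's angle.

```bash
python3 -m pendant '[0,0,0,0,0,0,1.5, 0,0,0,0,0,0,2.5, 0,0,0,0,0,0,3.5, 0,0,0,0,0,0,4, 0,0,0,0,0,0,4, 0,0,0,0,0,-2,4, 0,0,0,0,0,-5,4, 0,0,0,0,0,-9,4, 0,0,0,0,0,-12,4, 0,0,0,0,0,-14.5,4, 0,0,0,0,0,-14.5,4, 0,0,0,0,0,-14.5,4]'
python3 - <<'E'
from h import *
import json,pickle
json.dump([[494.5,-11,190],(R.from_euler("z",-1.573)*R.from_euler("x",np.pi)).as_quat().tolist()],open("cmd.json","w"))
f,K,r,t=cam("wrist");pickle.dump((f,K,r,t),open("w5.pkl","wb"));save(f,"w5.png",s=1.4)
s=env.read_state();print(s["tool_pos"],s["wrist_force"],s["torque"])
from fit import S,o
for n,P in dict(key=(-55,45,103),hole=(30,10,107),knob=(30,-30,157)).items(): print(n,proj(S(o.x+[1,1,0],P),K,r,t).round(1)*1.4)
E
```

```text
t: 10.38
tool_pos: [495.9, -11.2, 191.5]
eef_rot: [0.001, -0.706, 0.708, -0.002]
wrist_force: [-0.2, 0.7, 0.4]
finger_gap: 39.7
[494.64255891 -10.96570927 189.27554904] [0.20109467 1.11456465 0.18583328] [ 0.01404021 -0.02078611 -0.00123399]
key [[395.36 291.76]]
hole [[459.48 163.1 ]]
knob [[554.68 168.14]]
```

View pics/w5.png

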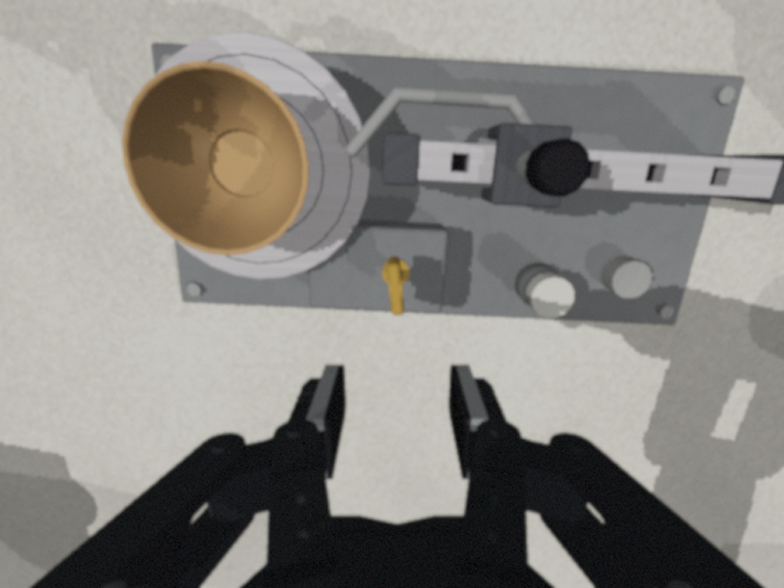

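The wrist view shows the wing roughly perpendicular to the rail at (396,262)–(397,313) and the knob at (558,167). The hole at (460,162) matches the prediction. I'll measure the wing angle and the knob position.

Run:
```python
from h import *
import pickle
from fit import o
f,K,r,t=pickle.load(open("w5.pkl","rb"));p=f["pixels"].astype(int)
m=(p[:,:,0]-p[:,:,2]>50);m[:,:260]=0;m[:,310:]=0;m[:175]=0;m[240:]=0
P=[]
for v in range(175,240):
    u=np.where(m[v])[0]
    if len(u): P.append((v,u.mean(),len(u)))
print([(a,round(b,1),c) for a,b,c in P])
q=np.array([(b,a) for a,b,c in P if a>=205 and c>=5]);l=np.polyfit(q[:,1],q[:,0],1)
A=[atz((np.polyval(l,v),v),103,K,r,t) for v in(205,222)];print(A,"yaw",np.arctan2(*(A[0]-A[1])[1::-1]))
print("expect for 3.0:",o.x[2]-3+np.pi)
H=[atz((u/1.4,v/1.4),107,K,r,t) for u,v in((460,162),(655,172.5),(720,176.5))];print(H,"rail yaw",np.arctan2(*(H[0]-H[2])[1::-1])-np.pi/2)
k=p.sum(2)<110;n,L,st,ce=cv2.connectedComponentsWithStats(k.astype(np.uint8));i=L[119,399];print("knob",st[i],ce[i],atz(ce[i],157,K,r,t))
```

```text
[(185, np.float64(281.0), 5), (186, np.float64(282.5), 10), (187, np.float64(282.5), 12), (188, np.float64(282.0), 15), (189, np.float64(282.5), 16), (190, np.float64(282.5), 18), (191, np.float64(282.5), 18), (192, np.float64(282.0), 19), (193, np.float64(282.0), 19), (194, np.float64(282.0), 19), (195, np.float64(282.0), 19), (196, np.float64(282.0), 19), (197, np.float64(282.0), 19), (198, np.float64(282.0), 17), (199, np.float64(282.0), 17), (200, np.float64(282.0), 15), (201, np.float64(282.0), 13), (202, np.float64(282.0), 11), (203, np.float64(282.0), 11), (204, np.float64(282.0), 9), (205, np.float64(282.0), 9), (206, np.float64(282.0), 9), (207, np.float64(282.0), 9), (208, np.float64(282.0), 9), (209, np.float64(282.5), 10), (210, np.float64(282.5), 10), (211, np.float64(282.5), 10), (212, np.float64(282.5), 10), (213, np.float64(283.0), 9), (214, np.float64(283.0), 9), (215, np.float64(283.0), 9), (216, np.float64(283.0), 9), (217, np.float64(283.0), 9), (218, np.float64(283.0), 9), (219, np.float64(283.0), 9), (220, np.float64(283.5), 8), (221, np.float64(283.5), 8), (222, np.float64(283.5), 8), (223, np.float64(283.5), 6), (224, np.float64(283.5), 4)]
[array([496.74061166, -10.75753693, 103.        ]), array([479.55468007, -12.18997793, 103.        ])] yaw 0.08315741394924156
expect for 3.0: 0.09147418303538002
[array([577.13250837, -50.65961596, 107.        ]), array([ 570.74381281, -170.12215249,  107.        ]), array([ 568.29788507, -210.42544004,  107.        ])] rail yaw -0.05524106938130324
knob [ 376  100   46   40 1393] [398.08327351 119.32663317] [575.04040224 -91.6096606  157.        ]
```

The wing is at 0.083 against the 0.09 expected, so the key is on its stop. The knob is at (575,-91).

```bash
python3 plan.py 575 -91 190 -1.623
```

```text
turn [ 0.   -0.    0.05] shift cm [ 7.98 -8.07 -0.  ]
```

```bash
python3 -m pendant '[0,0,0.05,2,-2,0,5, 0,0,0.05,4,-4,0,5, 0,0,0.05,6,-6,0,5, 0,0,0.05,7.98,-8.07,0,5, 0,0,0.05,7.98,-8.07,0,5, 0,0,0.05,7.98,-8.07,0,5, 0,0,0.05,7.98,-8.07,2,5, 0,0,0.05,7.98,-8.07,4,5, 0,0,0.05,7.98,-8.07,6,5, 0,0,0.05,7.98,-8.07,7.5,5, 0,0,0.05,7.98,-8.07,8.3,5, 0,0,0.05,7.98,-8.07,8.3,5, 0,0,0.05,7.98,-8.07,8.3,5]'; python3 -c "
from h import *
f,K,r,t=cam('side');g=cam('wrist')[0]
a=cv2.resize(f['pixels'][150:250,240:370],None,fx=4,fy=4,interpolation=2);b=cv2.resize(g['pixels'][180:330,220:350],None,fx=2.66,fy=2.66,interpolation=2)
save({'pixels':np.hstack([a[:399],b[:399,:270]])},'s6.png')"
```

```text
t: 11.52
tool_pos: [574.2, -90.2, 105.6]
eef_rot: [-0.0, -0.689, 0.725, 0.001]
wrist_force: [-0.2, -0.8, -0.5]
finger_gap: 50.3
```

View pics/s6.png

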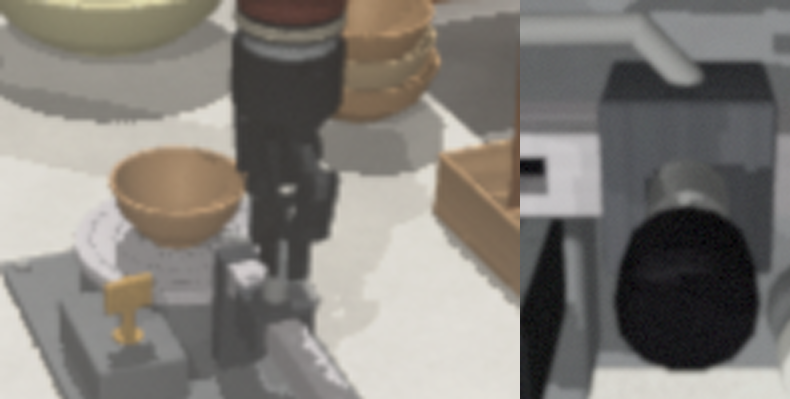

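The fingers straddle the knob, which is centred between them in the wrist view. I'll close on it.

```bash
python3 -m pendant '[0,0,0,0,0,0,4,0,0,0,0,0,0,3,0,0,0,0,0,0,2,0,0,0,0,0,0,1.5,0,0,0,0,0,0,1, 0,0,0,0,0,0,1,0,0,0,0,0,0,1]' 60; python3 -m pendant '[0,0,0,0,0,-0.2,1,0,0,0,0,0,-0.4,1,0,0,0,0,0,-0.4,1]' 60
```

```text
t: 12.2
tool_pos: [575.7, -91.0, 107.5]
eef_rot: [0.001, -0.688, 0.725, -0.001]
wrist_force: [-1.1, 0.6, 5.8]
finger_gap: 24.3
t: 12.45
tool_pos: [575.4, -91.0, 109.2]
eef_rot: [0.0, -0.688, 0.725, -0.0]
wrist_force: [5.6, 0.5, -6.4]
finger_gap: 24.3
```

```bash
python3 -m pendant '[0,0,0,0,0,-0.3,1,0,0,0,0,0,-0.6,1,0,0,0,0,0,-0.9,1,0,0,0,0,0,-1.2,1,0,0,0,0,0,-1.2,1,0,0,0,0,0,-1.2,1]'; python3 -c "
from h import *
f,K,r,t=cam('side');g=cam('wrist')[0]
s=env.read_state();print(s['tool_pos'],s['wrist_force'],s['torque'])"
```

```text
t: 12.95
tool_pos: [575.3, -90.9, 120.6]
eef_rot: [0.0, -0.688, 0.725, -0.0]
wrist_force: [6.0, -1.0, -8.3]
finger_gap: 24.1
[575.27983893 -90.94446722 120.5047146 ] [ 5.8734102  -0.80641086 -6.56651268] [-0.16164783 -1.03448997 -0.01661747]
```

The pin is lifted about 15–16 mm, and the downward force of about 7 N matches the spring. Next I slide along tool +x (station −y) with a small y correction for the side load.

```bash
python3 -m pendant '[0,0,0,0.3,-0.1,0,1, 0,0,0,0.7,-0.1,0,1, 0,0,0,1.2,-0.1,0,1, 0,0,0,1.7,-0.1,0,1, 0,0,0,2.2,-0.1,0,1, 0,0,0,2.7,-0.1,0,1, 0,0,0,3.2,-0.1,0,1, 0,0,0,3.6,-0.1,0,1, 0,0,0,3.9,-0.1,0,1, 0,0,0,4.0,-0.1,0,1, 0,0,0,4.0,-0.1,0,1, 0,0,0,4.0,-0.1,0,1]'; python3 -c "
from h import *
f,K,r,t=cam('side');s=env.read_state();print(s['tool_pos'],s['wrist_force'],s['torque'])
g,K2,r2,t2=cam('wrist')
a=cv2.resize(f['pixels'][150:250,240:370],None,fx=4,fy=4,interpolation=2);b=cv2.resize(g['pixels'][130:280,200:330],None,fx=2.66,fy=2.66,interpolation=2)
save({'pixels':np.hstack([a[:399],b[:399,:270]])},'s7.png')"
```

```text
t: 14.05
tool_pos: [573.3, -131.4, 121.8]
eef_rot: [-0.001, -0.688, 0.725, 0.0]
wrist_force: [0.7, -0.9, -7.7]
finger_gap: 24.3
[ 573.37794582 -131.37750255  121.85603304] [-0.67934286 -0.93132985 -7.76190489] [-0.14541911 -0.06988217  0.02519984]
```

It slid freely by 40.5 mm, with no side load left. Now I lower.

```bash
python3 -m pendant '[0,0,0,0,0,0.3,1, 0,0,0,0,0,0.6,1, 0,0,0,0,0,0.8,1,0,0,0,0,0,0.8,1]'; python3 -m pendant '[0,0,0,0,0,0.3,1, 0,0,0,0,0,0.6,1,0,0,0,0,0,0.8,1, 0,0,0,0,0,0.8,1,0,0,0,0,0,0.8,1]'; python3 -c "
from h import *
s=env.read_state();print(s['tool_pos'],s['wrist_force'],s['torque'])"
```

```text
t: 14.48
tool_pos: [573.5, -131.0, 113.4]
eef_rot: [-0.0, -0.688, 0.725, 0.0]
wrist_force: [-1.3, -1.5, -7.1]
finger_gap: 24.7
t: 14.9
tool_pos: [573.7, -131.0, 107.6]
eef_rot: [-0.0, -0.688, 0.725, 0.0]
wrist_force: [-7.5, -1.0, 0.8]
finger_gap: 24.6
[ 573.72608949 -131.03517232  107.56147244] [-7.47891914 -0.95967051  0.84528705] [-0.02541616  1.09359074  0.01798997]
```

```bash
python3 -m pendant '[0,0,0,0,0.05,0.1,1, 0,0,0,0,0.1,0.15,1, 0,0,0,0,0.1,0.2,1,0,0,0,0,0.1,0.2,1,0,0,0,0,0.1,0.2,1]'; python3 -c "
from h import *
import pickle
s=env.read_state();print(s['tool_pos'],s['wrist_force'],s['torque'])
f,K,r,t=cam('side');g,K2,r2,t2=cam('wrist')
a=cv2.resize(f['pixels'][150:250,240:370],None,fx=4,fy=4,interpolation=2);b=cv2.resize(g['pixels'][130:280,200:330],None,fx=2.66,fy=2.66,interpolation=2)
save({'pixels':np.hstack([a[:399],b[:399,:270]])},'s8.png')"
```

```text
t: 15.32
tool_pos: [573.9, -131.1, 107.5]
eef_rot: [0.001, -0.688, 0.725, -0.001]
wrist_force: [-6.7, 1.2, 6.4]
finger_gap: 24.3
[ 573.90873651 -131.10304519  107.52202231] [-6.74299412  1.16427203  6.40943969] [0.16526665 1.18887965 0.03017173]
```

View pics/s8.png

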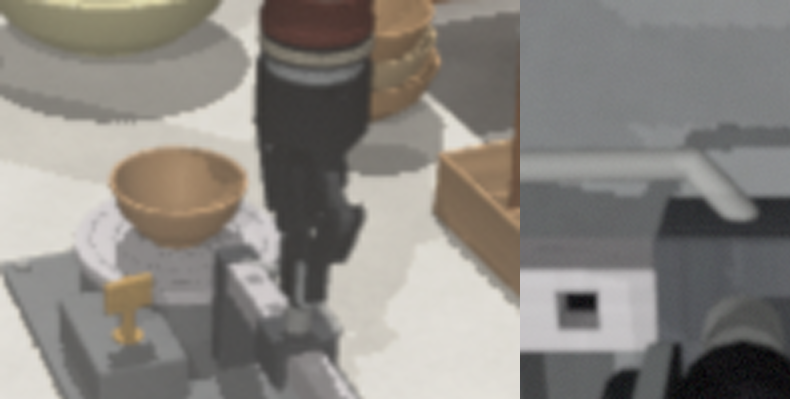

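The pin is home. z is back at 107.5 mm, the same as when I first gripped it in its old hole, and it pushes back stiffly at 6 N. The view shows the sleeve moved and the bowl untouched, so I'm handing it in.

```bash
python3 -c "
from h import *
print(env.job_done());s=env.read_state();print(s['t'],s['finger_gap'],s['tool_pos'])"
```

```text
the job is handed in; nothing more can be done
None
the job is handed in; nothing more can be done
```

The station is set for the larger bowl, and I handed the job in at about 15.4 s with the gripper still holding the knob. No verdict came back.

- **Key:** I gripped the wing and wound it about 2.45 rad clockwise in one continuous turn. The torque then climbed from about 0.2 to 0.8 N m, which I took as the stop. After release the wing sat at yaw 0.083, against 0.09 expected when fully wound.
- **Sleeve and pin:** I lifted the plunger about 15–16 mm, slid the sleeve 40.5 mm to the next hole, and lowered the pin. The tool height returned to 107.5 mm, the same as in the old hole, and a slight downward press met firm resistance of 6.4 N. I did not test the lock sideways. About 7 N of side load remained along world x at hand-in.
- **Surroundings:** The bowl looked undisturbed in the last side picture. I did not recheck the jar, weight, mug, bottle or cup.

**Disagreement:** the fingertips really sit about 34 mm higher than the reported tool position says. My first grasp of the key therefore closed above the wing without touching anything. I lowered in small steps to correct it and used the same offset for the knob.

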